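Latch the storage tub's lid tight under the counter shelf

TASK

Fasten the storage tub under the little counter shelf: swing the wire loop of its toggle latch up and over the keeper on the lid, then press the lever right down until it stays home against the tub and the lid is pulled tight on its seal. Leave the jars, mills and other things around it standing where they are.

Things in the scene. Friction and masses are not known exactly. Their poses are not given: they have to be found in the camera images.
- tub: White plastic storage tub, fixed: 136 deep (x), 170 wide (y), 110 tall, with a 40 mm thick hinged lid on it. Origin: centre of its underside, on the worktop. x points level from its front (latch side, towards the robot) to its back, z up; turned -0.4 to 0 rad about z. Front wall at x = -68 mm; a rib 34 wide stands 16 proud of it in the middle of tub and lid and carries the latch, centred on y = 0.
- shelf_edge (a point): Middle of the lower front edge of the wooden counter shelf fixed over the tub: 260 mm above the worktop, at tub x = -98 mm, so it overhangs the keeper: a gripper working at the keeper must lean back (its upper end towards the robot) 25 to 45 degrees. Shelf 240 mm wide, 176 deep, on four thin legs at tub x = -86 and 66, y = +-108 mm.
- keeper_seat (a point): Where the middle of the loop's bar lies when hooked. Keeper: steel hook 30 mm wide on the lid's rib; ledge 3 mm under this point, upturned lip 6 to 10 mm in front of it (tub -x), lip top 4 mm above it; the rib's upright face 5 mm behind, rising 23 mm above it. Now about 6 mm higher than with the lid tight. A bar laid behind the lip leans on the rib until the lever draws it down.
- loop_bar (a point): Middle of the cross bar of the latch's steel wire loop: along tub y, 6 mm thick, with a flat-ended round button 10 mm across at each end, 52 mm over both; best grasped there, one finger on each button; it can turn between the fingers. Two 4 mm side wires (y = +-20 mm) join it to its pin on the lever, 49 mm away. At the start it leans out towards the robot, 65 to 90 mm before the front wall.
- loop_pin (a point): Axis (along tub y) of the loop's pin on the lever, about which the loop swings, always square to the tub's front. The pin is 14 mm from the lever's pivot: lifting the bar also raises the lever, and lowering the lever draws the loop down.
- lever_pivot (a point): Axis (along tub y) of the lever, fixed on the tub, 26 mm before the front wall and 90 mm above the worktop.
- lever_tip (a point): Middle of the lever's free end, 51 mm from its pivot. The lever is a steel plate 28 mm wide, 4 mm thick, flared outward at the tip. Raised, it points out to the robot; pressed home it hangs flat down along the rib.
- lever (a joint): Lever angle, rad: 0 = fully down and home, 1.5 = level, pointing out to the robot, stop at 2.4 (up and out). Stays where it is left. With the loop hooked the resistance (a few N at the tip) grows until about 0.35 rad, then it snaps over centre and holds itself at 0.
- loop (a joint): Angle of the loop on the lever, rad, growing as the loop swings away from the keeper; 0 with the latch shut. The loop's lean outward from upright is about loop minus lever. It swings freely: let go, it falls outward to its stop at 2.9 (as at the start) or inward against the rib.
- lid (a joint): Lid angle, rad, hinge along the back edge, growing as it opens. About 0.04 at the start, resting on the springy rubber seal (5 mm gap in front); about 0.007 when the latch has pulled it tight, which takes about 15 N at the keeper. Only the latch holds it down.
- salt_mid (a point): Centre (half-way up) of a bystander: salt mill, turned dark wood, 58 mm across, 135 mm tall, on the counter shelf. Leave it alone.
- pepper_mid (a point): Centre (half-way up) of a bystander: pepper mill, turned dark wood, 58 mm across, 165 mm tall, on the counter shelf. Leave it alone.
- jam_mid (a point): Centre (half-way up) of a bystander: round jam jar with a domed lid, 72 mm across, 102 mm tall, on the worktop, left of the tub. Leave it alone.
- honey_mid (a point): Centre (half-way up) of a bystander: square-shouldered honey jar, 64 mm across, 109 mm tall, on the worktop, left of the tub. Leave it alone.
- garlic_mid (a point): Centre (half-way up) of a bystander: bulb of garlic, 50 mm across, 51 mm tall, on the worktop near its front edge, right of the tub. Leave it alone.
- tin_mid (a point): Centre (half-way up) of a bystander: food tin, 57 mm across, 72 mm tall, on the worktop to the left. Leave it alone.

How it is judged:
At the end, for the whole second after the job is handed in: The loop's bar lies in the keeper (within 8 mm of its seat), the lever is home (within 0.15 rad of fully down) and at rest, and the lid is tight (under 0.015 rad, about 2 mm at the front); all of it holds by itself (value of joint lid below 0.015 rad and value of joint lever below 0.15 rad and distance between loop_bar and keeper_seat below 0.008 m and velocity of joint lever below 0.1 rad/s); the robot touches nothing.
It fails at once if a bystander (mill, jar, garlic, tin) was moved more than 50 mm (distance of any of salt_mid, pepper_mid, jam_mid, honey_mid, garlic_mid, tin_mid from where it was at the start of the episode above 0.05 m).
It also fails if it takes over 42 s, if anything falls off the work surface, if the arm or the gripper's body presses on something with over 40 N, if the wrist force passes 120 N, or if a joint passes its speed limit or range.

ROBOT

A 7-joint arm with a two-finger parallel gripper is mounted at the origin on a cart in front of the work surface, level with it; the furniture and walls round the work are solid. World frame = base frame: x ahead of the robot, y to its left, z up, the work surface at z = 0. Lengths are in m, angles in rad, forces in N, time in s.
With the tool pointing down it reaches from about 0.425 to 0.925 m from the base axis. Payload 6.8 kg.
Tool frame: the origin (TCP) lies at the very end of the fingers, on their centre line; the grasp point (between the pads) lies 19 mm behind it; z points along the fingers, y is the line along which they close (so a half turn about z gives the same grasp; the last joint's range is limited). The gripper opens to 85 mm and grips with 20 to 120 N. Pads are 22 mm wide; open, the fingers measure 114 mm over their backs; the gripper's body (76 mm by 85 mm) begins 54 mm behind the grasp point. The pads swing forward as they close: fully open they stand 13 mm farther back than shut.
Start: joints at [1.232, 0.477, 0.022, 1.555, -0.011, 1.109, -0.083], TCP at [0.154, -0.657, 0.231] pointing down, gripper open.
Joint ranges: [-2.96, 2.96], [-0.34, 2.1], [-1.41, 1.46], [0.24, 2.44], [-1.37, 4.51], [0.17, 1.92], [-2.96, 2.96]. Speed limits (rad/s): [2.39, 2.39, 3.14, 3.14, 3.14, 3.14, 3.14].

INTERFACE

Orientations are given as a unit quaternion [w, x, y, z].
In Python, from station import get_obs, read_camera, hand_in gives the robot as it stands.
- The arm moves only by the tool arm_command, never from a script. Its argument "commands" is one flat list of numbers, 7 for each row, row after row: the shift along the tool's x, y, z in m, then the turn, a rotation vector about the tool's x, y, z in degrees, then the opening, from 0 (shut) to 1 (fully open). In form: [tx, ty, tz, rx, ry, rz, fingers, tx, ty, tz, rx, ry, rz, fingers, ...]. A call has 1 to 8 rows; each row is the pose to reach, as a shift and turn from the pose commanded when the call began, along the tool's axes at that moment; what a row does not reach only later rows make up. A row lasts 1/10 s, in which the tool goes at most 50 mm and 8.59 degrees, less where a joint would pass 70% of its speed; a pose out of reach is approached as far as the arm can. A call with a gripper value outside its range is refused whole. The fingers move at their own pace and stop on an object; "force" is the grip in N (left out, the last holds). Time passes only in rows, so rows that repeat a pose let the fingers close. It gives the time, the measured TCP pose, the force, the opening and the grip force at its end, in the units of the state.
- get_obs(): the state, without advancing time (a new reading comes with each control period).
- read_camera(name): name is "scene" or "top" or "wrist"; returns a dict with "img" (420x560x3 uint8, red, green, blue), "camera_matrix" (3x3 intrinsics, pixels), "pose" (4x4, takes a point from camera to world coordinates). Camera axes: x right, y down, z forward; pixel columns grow to the right and rows downward; lengths in m; the calibration is good to about 2 mm. A picture is of the moment at which its call begins. There is no depth.
- hand_in(): hands the job in; it is judged then, once.
The state is a dict: "t": time; "q": joint angles; "joint_vel": joint speeds; "joint_torque": joint torques, N m; "eef_pos": TCP position; "tool_rot": TCP orientation; "contact_force": force on the tool from outside, world axes, zero at the start; "torque": the same for the moment, N m; "gripper_width": opening from 0.0 (shut) to 1.0 (fully open); "grasp_force": force on a finger pad.
Only numpy, scipy, OpenCV 4.12 (cv2) and the standard library are available. Lean on these libraries where they do the work, as an engineer would, in place of code of your own. Each camera call takes 0.05 s, during which the arm holds its last target. There are 200 camera calls.

## Working session

There is one attempt and no reset: what is moved stays moved. The work goes in short steps, Python scripts to look and compute and a tool call to move; the robot and the scene stay as the last step left them, time stands still between calls to the robot, and variables do not carry over. Pictures are saved under pics/ and viewed, at most 10 in all, crops included, and the job is handed in when it is done.

Besides the shell and the picture viewer there is one more tool, called after "Emit:" in YAML: its name, and indented under it one key for each argument. arm_command: Moves the arm, as the interface text tells. Its arguments: {"type":"object","properties":{"commands":{"type":"array","items":{"type":"number"}},"force":{"type":"number"}},"required":["commands"]}

```bash
mkdir -p pics; ls
cat > h.py <<'E'
import numpy as np, cv2
from scipy.spatial.transform import Rotation as R
from station import get_obs, read_camera, hand_in
def proj(c,p):
    T=np.linalg.inv(c["pose"]); q=c["camera_matrix"]@(T[:3,:3]@np.array(p,float)+T[:3,3]); return q[:2]/q[2]
def ray(c,uv):
    d=c["pose"][:3,:3]@np.linalg.solve(c["camera_matrix"],[uv[0],uv[1],1.]); return c["pose"][:3,3],d/np.linalg.norm(d)
def onz(c,uv,z):
    o,d=ray(c,uv); return o+d*(z-o[2])/d[2]
def tri(*cu):
    A=np.zeros((3,3));b=np.zeros(3)
    for c,uv in cu:
        o,d=ray(c,uv);P=np.eye(3)-np.outer(d,d);A+=P;b+=P@o
    x=np.linalg.solve(A,b); return x,[np.linalg.norm(np.cross(x-ray(c,uv)[0],ray(c,uv)[1])) for c,uv in cu]
def save(n,img): cv2.imwrite("pics/"+n,img[:,:,::-1])
E
python3 - <<'E'
from h import *
print(get_obs())
cs=[read_camera(n) for n in("scene","top")]
for n,c in zip(("scene","top"),cs):
    print(n,c["camera_matrix"].tolist(),c["pose"].round(3).tolist()); save(n+"0.png",c["img"])
E
```

```text
pics
{'t': 0.0, 'q': array([ 1.23187591,  0.4777753 ,  0.02231835,  1.55647758, -0.01151133,
        1.10930227, -0.08309959]), 'joint_vel': array([-0.00023866, -0.00044581,  0.00036775,  0.00220709,  0.00015216,
       -0.00149049,  0.00130268]), 'joint_torque': array([-8.53833808e-05, -5.96443248e+01,  1.60786349e+00, -2.81198305e+01,
        1.24899988e-02,  9.34486248e-03,  2.72736764e-05]), 'eef_pos': array([ 0.15428538, -0.65650718,  0.2303309 ]), 'tool_rot': array([-9.02801197e-04,  9.93345158e-01,  1.15171853e-01, -1.63142571e-04]), 'contact_force': array([ 0.26944094,  0.02647819, -0.29868385]), 'torque': array([-0.00534779,  0.04220164,  0.04301643]), 'grasp_force': 0.0, 'gripper_width': 0.9963746979058581}
scene [[415.21546171855204, 0.0, 276.5870918278742], [0.0, 415.21546171855204, 210.5619099516427], [0.0, 0.0, 1.0]] [[0.613, -0.651, 0.448, 0.056], [-0.79, -0.504, 0.349, -0.39], [-0.001, -0.568, -0.823, 1.164], [0.0, 0.0, 0.0, 1.0]]
top [[512.1278253007488, 0.0, 276.15308793238364], [0.0, 512.1278253007488, 201.57739868621007], [0.0, 0.0, 1.0]] [[0.291, -0.84, 0.457, -0.005], [-0.957, -0.256, 0.138, -0.188], [0.001, -0.478, -0.879, 1.367], [0.0, 0.0, 0.0, 1.0]]
```

View pics/scene0.png

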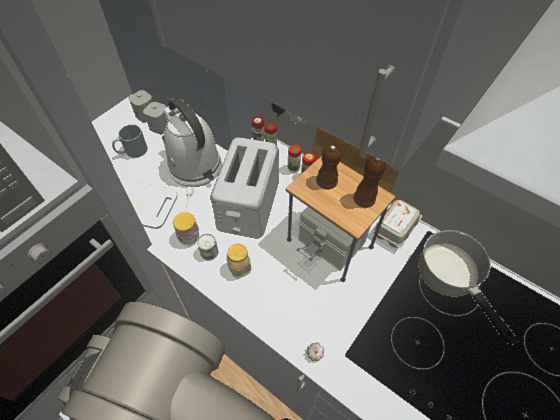

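View pics/top0.png

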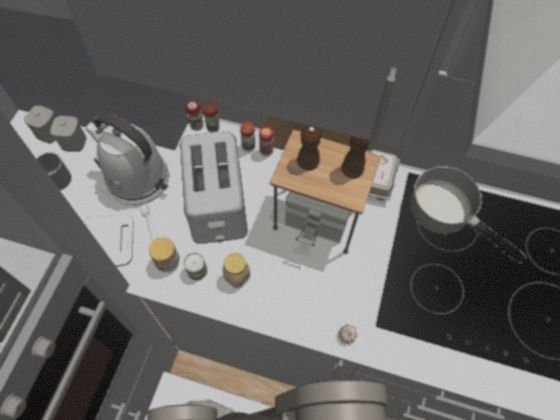

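The tub sits under the wooden shelf, at about (325,235) in scene and (318,215) in top. The latch loop leans out at about (308,255) and (305,235). I'll zoom in on both.

Run:
```python
from h import *
a=cv2.imread("pics/scene0.png")[170:290,275:395]; b=cv2.imread("pics/top0.png")[165:285,240:360]
o=np.hstack([cv2.resize(x,(400,400),interpolation=cv2.INTER_CUBIC) for x in(a,b)])
a=cv2.imread("pics/scene0.png")[220:280,275:335]; b=cv2.imread("pics/top0.png")[205:275,275:345]
cv2.imwrite("pics/z0.png",np.hstack([cv2.resize(x,(400,600),interpolation=cv2.INTER_CUBIC) for x in(cv2.imread("pics/scene0.png")[190:283,278:340],cv2.imread("pics/top0.png")[183:276,275:337])]))
# shelf front-edge by wood mask
for n in("scene","top"):
    c=read_camera(n);h=cv2.cvtColor(c["img"],cv2.COLOR_RGB2HSV)
    m=cv2.inRange(h,(8,100,110),(22,255,255)); k,l,s,_=cv2.connectedComponentsWithStats(m)
    i=1+np.argmax(s[1:,4]); cn=cv2.findContours((l==i).astype('uint8'),0,1)[0][0]
    ap=cv2.approxPolyDP(cv2.convexHull(cn),3,True)[:,0]; print(n,s[i],ap.tolist())
    print([onz(c,p,.272).round(3).tolist() for p in ap])
```

```text
scene [ 286  157  109   82 3589] [[303, 165], [319, 157], [341, 162], [394, 198], [357, 238], [286, 189]]
[[0.711, 0.025, 0.272], [0.764, 0.006, 0.272], [0.786, -0.054, 0.272], [0.766, -0.235, 0.272], [0.599, -0.222, 0.272], [0.614, 0.011, 0.272]]
top [150 238  24  23 407] [[169, 240], [172, 254], [163, 260], [153, 258], [152, 243], [161, 238]]
[[0.394, 0.193, 0.272], [0.363, 0.173, 0.272], [0.344, 0.187, 0.272], [0.341, 0.211, 0.272], [0.375, 0.228, 0.272], [0.393, 0.213, 0.272]]
```

View pics/z0.png

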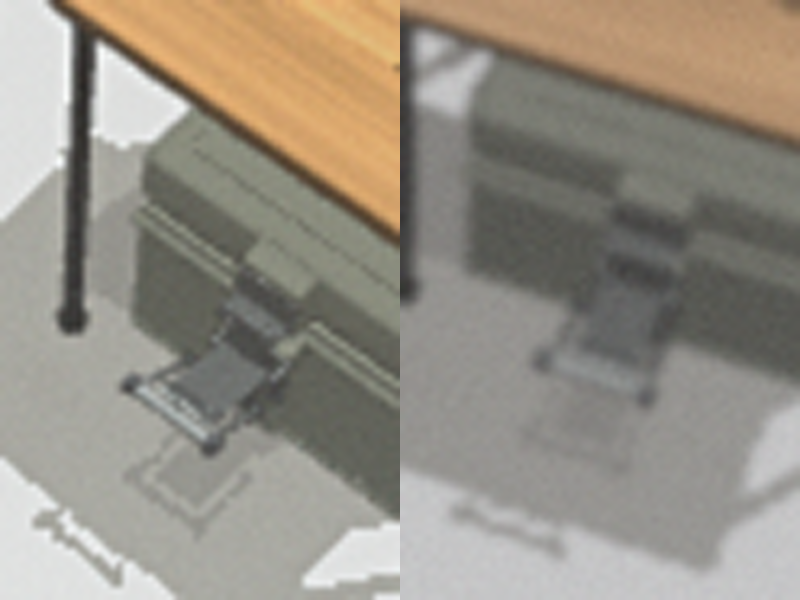

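Run:
```python
from h import *
s=read_camera("scene");t=read_camera("top")
f=400/62
S=lambda u,v:(278+u/f-.5+0.08,190+v/f-.42); T=lambda u,v:(275+(u-400)/f-.42,183+v/f-.42)
L=tri((s,S(130,383)),(t,T(540,358)));Rr=tri((s,S(213,443)),(t,T(647,396)))
print("buttons",L,Rr,np.linalg.norm(L[0]-Rr[0]))
print("legfoot L",onz(s,S(72,322),0),onz(t,T(405,295),0))
for nm,a in(("rib L top",(262,235)),("ribR top",(318,272))): print(nm,onz(s,S(*a),.15))
print("tub lid corner front L z.15",onz(s,S(147,160),.15),onz(t,T(472,115),.15))
print("tub base L",onz(s,S(140,322),.0),onz(t,T(472,268),.0))
d=Rr[0]-L[0]; print("yaw",np.degrees(np.arctan2(d[0],-d[1])))
```

```text
buttons (array([ 0.55863215, -0.07546952,  0.11181538]), [np.float64(0.001269516661881302), np.float64(0.0012695166618813167)]) (array([ 0.55500433, -0.12273891,  0.1135493 ]), [np.float64(0.0020265100131152823), np.float64(0.0020265100131152927)]) 0.04744009788434175
legfoot L [0.62396202 0.0017678  0.        ] [0.61975609 0.00248615 0.        ]
rib L top [ 0.63923284 -0.08892796  0.15      ]
ribR top [ 0.63842204 -0.11965161  0.15      ]
tub lid corner front L z.15 [ 0.64050724 -0.02432464  0.15      ] [ 0.63936547 -0.02096768  0.15      ]
tub base L [ 6.44955390e-01 -2.52993415e-02 -2.22044605e-16] [ 0.64188399 -0.02297826  0.        ]
yaw -4.388725096010091
```

```bash
cat >> h.py <<'E'
YAW=np.radians(-4.0); EX=np.array([np.cos(YAW),np.sin(YAW),0]);EY=np.array([-np.sin(YAW),np.cos(YAW),0]);EZ=np.array([0,0,1.])
def ori(th):  # th lean deg
    t=np.radians(th); z=np.sin(t)*EX-np.cos(t)*EZ; y=-EY; return R.from_matrix(np.c_[np.cross(y,z),y,z])
def rel(pos,rot):
    o=get_obs(); q=o["tool_rot"]; r=R.from_quat([*q[1:],q[0]])
    print("shift",r.inv().apply(np.array(pos)-o["eef_pos"]).round(4),"turn",np.degrees((r.inv()*rot).as_rotvec()).round(2),"F",o["contact_force"].round(1),"w",round(o["gripper_width"],3))
E
python3 - <<'E'
from h import *
bar=np.array([.5568,-.0991,.1127]); o=ori(40); z=o.as_matrix()[:,2]
rel(bar+.015*z-.13*z,o); print(bar-.115*z)
E
```

```text
shift [ 0.4487 -0.4729  0.0304] turn [-6.04 39.7  16.5 ] F [-0.8 -0.1  0.1] w 1.001
[ 0.48305949 -0.09394356  0.20079511]
```

Emit:
arm_command:
  commands: [0.3,-0.32,-0.05,0,0,16,1,0.3,-0.32,-0.05,0,10,16,1,0.3,-0.32,-0.05,0,10,16,1,0.3,-0.32,-0.05,-6,20,16,1,0.3,-0.32,-0.03,-6,20,16,1,0.4,-0.43,-0.03,-6,30,16,1,0.4,-0.43,0,-6,30,16,1,0.4,-0.43,0,-6,30,16,1]

```text
t: 1.1
eef_pos: [0.3481, -0.3156, 0.247]
tool_rot: [0.022, 0.964, -0.029, 0.262]
contact_force: [1.0, -0.1, -0.0]
gripper_width: 0.997
grasp_force: 0.0
```

Run:
```python
from h import *
bar=np.array([.5568,-.0991,.1127]); o=ori(40); z=o.as_matrix()[:,2]
rel(bar-.115*z,o); g=get_obs(); print(g["eef_pos"],g["q"].round(2),g["t"])
```

```text
shift [ 0.0829 -0.2314  0.0952] turn [1.17 9.52 1.02] F [ 1.  -0.1 -0. ] w 0.997
[ 0.34813042 -0.31561546  0.24700941] [ 1.09 -0.03 -0.25  2.28 -0.68  0.58 -0.26] 1.1
```

Emit:
arm_command:
  commands: [0.083,-0.231,0.095,1,4,1,1,0.083,-0.231,0.095,1,9.5,1,1,0.083,-0.231,0.095,1,9.5,1,1,0.083,-0.231,0.095,1,9.5,1,1,0.083,-0.231,0.095,1,9.5,1,1,0.083,-0.231,0.095,1,9.5,1,1,0.083,-0.231,0.095,1,9.5,1,1,0.083,-0.231,0.095,1,9.5,1,1]

```text
t: 1.9
eef_pos: [0.4686, -0.0972, 0.2225]
tool_rot: [0.011, 0.941, -0.034, 0.336]
contact_force: [0.4, 1.1, -0.4]
gripper_width: 1.002
grasp_force: 0.0
```

Run:
```python
from h import *
bar=np.array([.5568,-.0991,.1127]); o=ori(40); z=o.as_matrix()[:,2]
rel(bar-.115*z,o); g=get_obs(); print(g["eef_pos"],g["q"].round(2),g["t"])
c=read_camera("wrist"); save("w1.png",c["img"])
for y in(-.026,.026):print(proj(c,bar+y*EY))
```

```text
shift [-0.0027 -0.0043  0.0258] turn [ 0.02  0.74 -0.18] F [ 0.4  1.1 -0.4] w 1.002
[ 0.46856264 -0.09720676  0.22246048] [ 1.64 -0.09 -1.41  2.43 -1.37  0.17 -0.14] 1.9
[316.91122312 190.75795005]
[250.05392403 190.95713192]
```

View pics/w1.png

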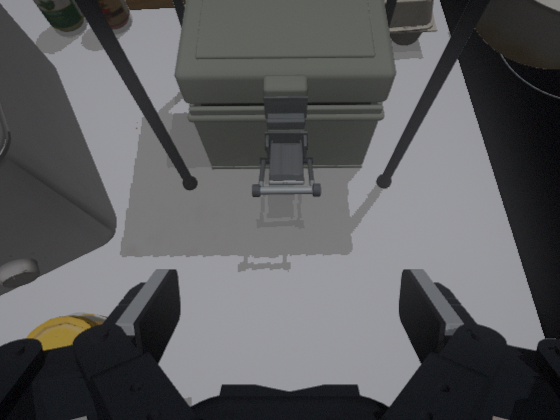

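The buttons show at (257,190) and (317,190), 3 px right of my prediction, so I shift the bar about 2 mm to the right. The joints are near their limits at this lean and reach, so I'll reduce the lean to 28° and move on.

Run:
```python
from h import *
bar=np.array([.5566,-.1014,.1127]); o=ori(28); z=o.as_matrix()[:,2]
rel(bar-.055*z,o); c=read_camera("wrist"); print(c["camera_matrix"][0,0],np.linalg.norm(c["pose"][:3,3]-bar)); g=get_obs()
q=g["tool_rot"];r=R.from_quat([*q[1:],q[0]]).as_matrix(); print("cam in tool",(r.T@(c["pose"][:3,3]-g["eef_pos"])).round(3))
```

```text
shift [0.0087 0.0025 0.0866] turn [ -0.18 -11.26   0.2 ] F [ 1.3  3.7 -0.8] w 1.005
375.8619703215864 0.29252575229595373
cam in tool [ 0.075 -0.001 -0.142]
```

Emit:
arm_command:
  commands: [0.009,0.0025,0.04,0,-6,0,1,0.009,0.0025,0.087,0,-11,0,1,0.009,0.0025,0.087,0,-11,0,1,0.009,0.0025,0.087,0,-11,0,1]

```text
t: 2.4
eef_pos: [0.4669, -0.0642, 0.2073]
tool_rot: [-0.039, 0.959, -0.016, 0.279]
contact_force: [-0.8, 0.2, -0.8]
gripper_width: 1.002
grasp_force: 0.0
```

Run:
```python
from h import *
bar=np.array([.5566,-.1014,.1127]); o=ori(28); z=o.as_matrix()[:,2]
rel(bar-.055*z,o); g=get_obs(); print(g["eef_pos"],g["q"].round(2),g["t"],g["joint_vel"].round(2),g["joint_torque"].round(1))
c=read_camera("wrist"); save("w2.png",c["img"]); save("s2.png",read_camera("scene")["img"])
for y in(-.026,.026):print(proj(c,bar+y*EY))
```

```text
shift [0.0311 0.0385 0.0708] turn [-5.88 -4.3   0.6 ] F [-0.8  0.2 -0.8] w 1.002
[ 0.46693522 -0.06424425  0.20733567] [ 1.4   0.04 -1.27  2.38 -0.48  0.22 -1.02] 2.4 [-0.67  0.31  0.41 -0.16  2.14  0.16 -2.18] [  4.6 -13.   -1.9 -23.2  -3.1  -1.9   2.9]
[387.44971526 159.42268234]
[314.15060161 157.61917857]
```

View pics/s2.png

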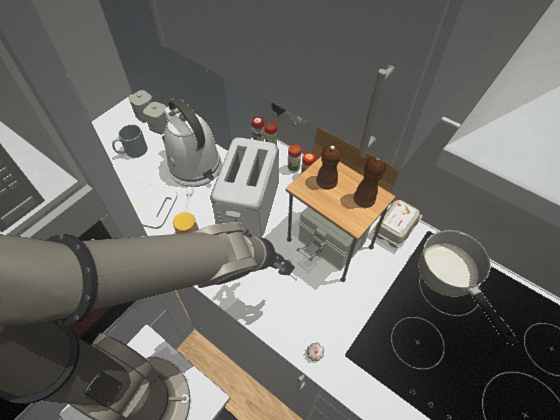

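Emit:
arm_command:
  commands: [0.031,0.0385,0.071,-6,-4,0.5,1,0.031,0.0385,0.071,-6,-4,0.5,1,0.031,0.0385,0.071,-6,-4,0.5,1]

```text
t: 2.8
eef_pos: [0.4863, -0.0794, 0.1882]
tool_rot: [-0.018, 0.968, -0.029, 0.25]
contact_force: [-0.9, -0.4, -0.2]
gripper_width: 1.0
grasp_force: 0.0
```

Run:
```python
from h import *
bar=np.array([.5566,-.1014,.1127]); o=ori(28); z=o.as_matrix()[:,2]
rel(bar-.055*z,o); g=get_obs(); print(g["eef_pos"],g["q"].round(2),g["t"],g["joint_vel"].round(2))
# FK fit
D=[([1.23187591,0.4777753,0.02231835,1.55647758,-0.01151133,1.10930227,-0.08309959],[.154285,-.656507,.23033]),
([1.09,-.03,-.25,2.28,-.68,.58,-.26],[.3481,-.3156,.247]),([1.64,-.09,-1.41,2.43,-1.37,.17,-.14],[.4686,-.0972,.2225]),([1.4,.04,-1.27,2.38,-.48,.22,-1.02],[.4669,-.0642,.2073]),(g["q"],g["eef_pos"])]
from scipy.optimize import least_squares
import itertools
def fk(q,p,s):
    C,h,l1,l2,l3=p[:5]
    r=R.from_euler('z',C+s[0]*q[0]); P=np.array([0,0,h])
    r=r*R.from_euler('y',q[1]);r=r*R.from_euler('z',s[1]*q[2]);P=P+r.apply([0,0,l1]);r=r*R.from_euler('y',q[3])
    r=r*R.from_euler('z',s[2]*q[4]);P=P+r.apply([0,0,l2]);r=r*R.from_euler('y',q[5]);return P+r.apply([0,0,l3])
best=[]
for s in itertools.product((1,-1),repeat=3):
  for C in np.arange(-3,3.1,1):
    f=least_squares(lambda p:np.concatenate([fk(q,p,s)-x for q,x in D]),[C,.3,.4,.4,.3]);best.append((f.cost,s,f.x.round(3)))
best.sort(key=lambda b:b[0]);print(best[0],best[1],best[9])
```

```text
shift [0.0272 0.0194 0.0448] turn [-3.07 -0.91 -0.2 ] F [-0.9 -0.4 -0.2] w 1.0
[ 0.48629121 -0.0793625   0.18820828] [ 0.95  0.11 -0.9   2.33  0.13  0.23 -1.67] 2.8 [-1.69  0.3   1.46 -0.17  2.08 -0.   -2.17]
(np.float64(0.00017333035841716763), (-1, -1, -1), array([-0.087,  0.223,  0.562,  0.468,  0.281])) (np.float64(0.0001733303584171677), (-1, -1, -1), array([-0.087,  0.223,  0.562,  0.468,  0.281])) (np.float64(0.01207016810257554), (-1, -1, 1), array([-0.002,  0.247,  0.465,  0.549,  0.14 ]))
```

Emit:
arm_command:
  commands: [0.027,0.019,0.045,-3,-1,0,1,0.027,0.019,0.045,-3,-1,0,1,0.027,0.019,0.045,-3,-1,0,1,0.027,0.019,0.045,-3,-1,0,1,0.027,0.019,0.045,-3,-1,0,1,0.027,0.019,0.045,-3,-1,0,1]

```text
t: 3.4
eef_pos: [0.5302, -0.099, 0.1617]
tool_rot: [0.007, 0.97, -0.036, 0.241]
contact_force: [-0.3, -0.4, 0.6]
gripper_width: 0.998
grasp_force: 0.0
```

```bash
cat >> h.py <<'E'
def st():
    g=get_obs(); print(g["eef_pos"].round(4),"q",g["q"].round(2),"t",round(g["t"],2),"v",abs(g["joint_vel"]).max().round(2))
E
python3 - <<'E'
from h import *
bar=np.array([.5566,-.1014,.1127]); o=ori(28); z=o.as_matrix()[:,2]
rel(bar-.055*z,o); st()
c=read_camera("wrist"); save("w2.png",c["img"])
for y in(-.026,.026):print(proj(c,bar+y*EY))
E
```

```text
shift [0.0004 0.0005 0.0007] turn [-0.1   0.06 -0.22] F [-0.3 -0.4  0.6] w 0.998
[ 0.5302 -0.099   0.1617] q [ 0.6   0.21 -0.58  2.27  0.54  0.23 -2.08] t 3.4 v 0.02
[336.63935164 227.34525926]
[243.81741194 227.64062509]
```

View pics/w2.png

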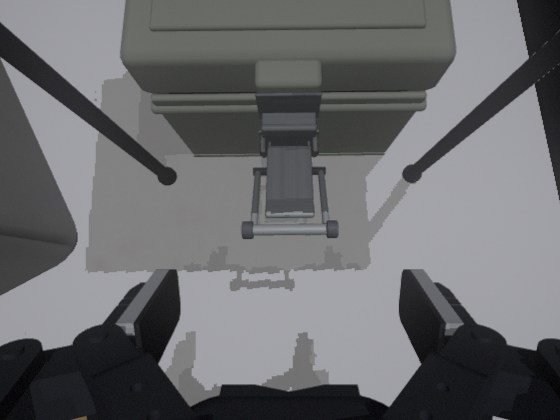

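Wrist view: the buttons run from (242,229) to (338,229), matching the prediction within 2 px. The rib's top front edge is at about row 92, columns 257 to 320. Next, work out the keeper and the final approach.

Run:
```python
from h import *
c=read_camera("wrist")
for z in(.15,.155): print(z,[onz(c,p,z).round(4).tolist() for p in((257,92),(320,92))])
print("lid flange/front corner top z.155",onz(c,(125,85),.155).round(4),onz(c,(455,85),.155).round(4))
print("tub base",onz(c,(195,154),.0).round(4),onz(c,(385,154),.0).round(4))
print("feet",onz(c,(168,176),0).round(4),onz(c,(412,174),0).round(4))
print("keeper lip front row 127 z .135",onz(c,(289,127),.135).round(4))
for p,z in(((290,227),.113),((290,229.5),.113),((290,229.5),.117)):print(onz(c,p,z).round(4))
bar=np.array([.5566,-.1014,.1135]); o=ori(28); rel(bar+.015*o.as_matrix()[:,2],o)
```

```text
0.15 [[0.6205, -0.0898, 0.15], [0.6181, -0.1209, 0.15]]
0.155 [[0.6178, -0.0901, 0.155], [0.6156, -0.1203, 0.155]]
lid flange/front corner top z.155 [ 0.6262 -0.0267  0.155 ] [ 0.6144 -0.1855  0.155 ]
tub base [ 0.6437 -0.0225  0.    ] [ 0.6311 -0.1922  0.    ]
feet [0.6251 0.0019 0.    ] [ 0.611  -0.2138  0.    ]
keeper lip front row 127 z .135 [ 0.6072 -0.1047  0.135 ]
[ 0.557  -0.1015  0.113 ]
[ 0.5556 -0.1014  0.113 ]
[ 0.5551 -0.1014  0.117 ]
shift [0.0005 0.0004 0.0699] turn [-0.08  0.05 -0.24] F [ 0.2 -0.7 -0.2] w 0.998
```

Emit:
arm_command:
  commands: [0,0,0.04,0,0,0,1,0,0,0.066,0,0,0,0.9,0,0,0.066,0,0,0,0.7,0,0,0.066,0,0,0,0.7,0,0,0.066,0,0,0,0.7]
  force: 25

```text
t: 4.0
eef_pos: [0.5615, -0.1008, 0.1031]
tool_rot: [0.007, 0.97, -0.035, 0.241]
contact_force: [0.4, -0.6, 0.4]
gripper_width: 0.7
grasp_force: 0.0
```

Run:
```python
from h import *
st(); c=read_camera("wrist"); save("w3.png",c["img"])
```

```text
[ 0.5615 -0.1008  0.1031] q [ 0.49  0.37 -0.48  2.26  1.2   0.17 -2.72] t 4.0 v 0.02
```

View pics/w3.png

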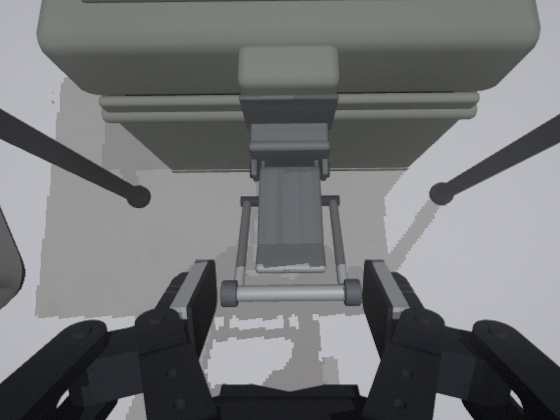

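Both pads straddle the buttons: the bar ends are at columns 221 and 361, row 293, and the pads at about 212 and 368. Close with light force.

Emit:
arm_command:
  commands: [0,0,0,0,0,0,0.5,0,0,0,0,0,0,0.5,0,0,0,0,0,0,0.5,0,0,0,0,0,0,0.5]
  force: 30

```text
t: 4.45
eef_pos: [0.5613, -0.101, 0.1031]
tool_rot: [0.008, 0.97, -0.035, 0.241]
contact_force: [-6.6, -0.8, 4.5]
gripper_width: 0.593
grasp_force: 31.1
```

```bash
cat >> h.py <<'E'
O=np.array([.7045,-.1120,0])
def W(x,z,y=0): return O+x*EX/1000+y*EY/1000+z*EZ/1000   # tub mm -> world
def tub():
    g=get_obs(); q=g["tool_rot"]; r=R.from_quat([*q[1:],q[0]]); d=g["eef_pos"]-O; z=r.as_matrix()[:,2]
    b=d-.015*z; print("TCP tub",(1000*np.array([d@EX,d@EY,d[2]])).round(1),"bar",(1000*np.array([b@EX,b@EY,b[2]])).round(1),"lean",np.degrees(np.arctan2(z@EX,-z[2])).round(1))
def goto(bx,bz,th,off=15,y=0):
    o=ori(th); print((bx,bz,th),end=" "); rel(W(bx,bz,y)+off/1000*o.as_matrix()[:,2],o)
E
python3 - <<'E'
from h import *
st();tub()
for a in ((-149,117,28),(-147,125,27),(-130,141,27),(-115,145,27),(-89,142,27),(-87,136,27)): goto(*a)
E
```

```text
[ 0.5613 -0.101   0.1031] q [ 0.49  0.37 -0.48  2.26  1.21  0.18 -2.73] t 4.45 v 0.0
TCP tub [-143.7    1.   103.1] bar [-150.7    1.   116.4] lean 27.9
(-149, 117, 28) shift [0.0018 0.001  0.0002] turn [-0.05  0.1  -0.17] F [-6.6 -0.8  4.5] w 0.593
(-147, 125, 27) shift [ 0.0071  0.001  -0.0059] turn [-0.05 -0.9  -0.17] F [-6.6 -0.8  4.5] w 0.593
(-130, 141, 27) shift [ 0.0296  0.0009 -0.0121] turn [-0.05 -0.9  -0.17] F [-6.6 -0.8  4.5] w 0.593
(-115, 145, 27) shift [ 0.0447  0.0009 -0.0086] turn [-0.05 -0.9  -0.17] F [-6.6 -0.8  4.5] w 0.593
(-89, 142, 27) shift [0.0663 0.0008 0.0062] turn [-0.05 -0.9  -0.17] F [-6.6 -0.8  4.5] w 0.593
(-87, 136, 27) shift [0.0652 0.0008 0.0124] turn [-0.05 -0.9  -0.17] F [-6.6 -0.8  4.5] w 0.593
```

Emit:
arm_command:
  commands: [0.006,0.0005,-0.004,0,-0.5,0,0.5,0.011,0.0005,-0.007,0,-1,0,0.5,0.019,0.0005,-0.009,0,-1,0,0.5,0.028,0.0005,-0.0105,0,-1,0,0.5,0.036,0.0005,-0.01,0,-1,0,0.5,0.0445,0.0005,-0.008,0,-1,0,0.5,0.0445,0.0005,-0.008,0,-1,0,0.5]

```text
t: 5.15
eef_pos: [0.5982, -0.1035, 0.131]
tool_rot: [0.007, 0.972, -0.035, 0.233]
contact_force: [-4.1, -0.3, 0.3]
gripper_width: 0.592
grasp_force: 32.9
```

Run:
```python
from h import *
st();tub()
for a in ((-107,145,27),(-94,143.5,27),(-88.5,141.5,27),(-88,136,27),(-88,131,27)): goto(*a)
```

```text
[ 0.5982 -0.1035  0.131 ] q [ 0.65  0.4  -0.68  2.14  0.92  0.32 -2.41] t 5.15 v 0.02
TCP tub [-106.6    1.   131. ] bar [-113.4    1.   144.3] lean 26.9
(-107, 145, 27) shift [0.006  0.001  0.0023] turn [-0.14  0.06 -0.17] F [-4.1 -0.3  0.3] w 0.592
(-94, 143.5, 27) shift [0.017  0.001  0.0095] turn [-0.14  0.06 -0.17] F [-4.1 -0.3  0.3] w 0.592
(-88.5, 141.5, 27) shift [0.021  0.001  0.0138] turn [-0.14  0.06 -0.17] F [-4.1 -0.3  0.3] w 0.592
(-88, 136, 27) shift [0.0189 0.001  0.0189] turn [-0.14  0.06 -0.17] F [-4.1 -0.3  0.3] w 0.592
(-88, 131, 27) shift [0.0166 0.001  0.0234] turn [-0.14  0.06 -0.17] F [-4.1 -0.3  0.3] w 0.592
```

Emit:
arm_command:
  commands: [0.006,0.0005,0.0018,0,0,0,0.5,0.012,0.0005,0.005,0,0,0,0.5,0.017,0.0005,0.009,0,0,0,0.5,0.0205,0.0005,0.0125,0,0,0,0.5,0.0205,0.0005,0.0135,0,0,0,0.5]

```text
t: 5.65
eef_pos: [0.6237, -0.1053, 0.1291]
tool_rot: [0.006, 0.972, -0.035, 0.234]
contact_force: [-1.3, 2.6, 4.8]
gripper_width: 0.596
grasp_force: 33.5
```

Run:
```python
from h import *
st();tub()
for a in ((-88,136,27),(-88,131,27)): goto(*a)
w=read_camera("wrist")["img"];s=read_camera("scene")["img"][190:283,278:340];save("w4.png",np.hstack([w,cv2.resize(s,(240,360))[:0].reshape(0,240,3) if 0 else cv2.resize(s,(240,420))]))
```

```text
[ 0.6237 -0.1053  0.1291] q [ 0.63  0.44 -0.67  2.09  0.92  0.34 -2.4 ] t 5.65 v 0.03
TCP tub [-81.1   1.1 129.1] bar [-87.9   1.  142.5] lean 27.1
(-88, 136, 27) shift [-0.0031  0.0011  0.0057] turn [-0.19 -0.09 -0.13] F [-1.3  2.6  4.8] w 0.596
(-88, 131, 27) shift [-0.0053  0.0011  0.0101] turn [-0.19 -0.09 -0.13] F [-1.3  2.6  4.8] w 0.596
```

View pics/w4.png

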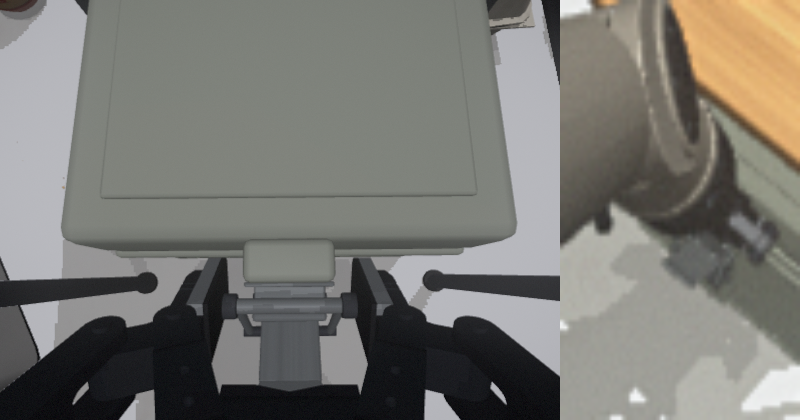

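Run:
```python
from h import *
c=read_camera("wrist")
for n,p in dict(ribtop=(-84,154),lip=(-97,135),lipfront=(-99,135),seat=(-89,131),bar=(-88,142.5),bar2=(-92,141),bar3=(-100,142)).items():
    print(n,[proj(c,W(p[0],p[1],y)).round(0).tolist() for y in(-15,15)])
a=cv2.imread("pics/w4.png")[225:345,200:380]; cv2.imwrite("pics/z4.png",cv2.resize(a,(780,520),interpolation=cv2.INTER_CUBIC))
```

```text
ribtop [[335.0, 283.0], [249.0, 283.0]]
lip [[330.0, 315.0], [254.0, 315.0]]
lipfront [[330.0, 320.0], [254.0, 320.0]]
seat [[328.0, 294.0], [255.0, 294.0]]
bar [[331.0, 293.0], [252.0, 293.0]]
bar2 [[331.0, 303.0], [253.0, 304.0]]
bar3 [[332.0, 326.0], [252.0, 326.0]]
```

View pics/z4.png

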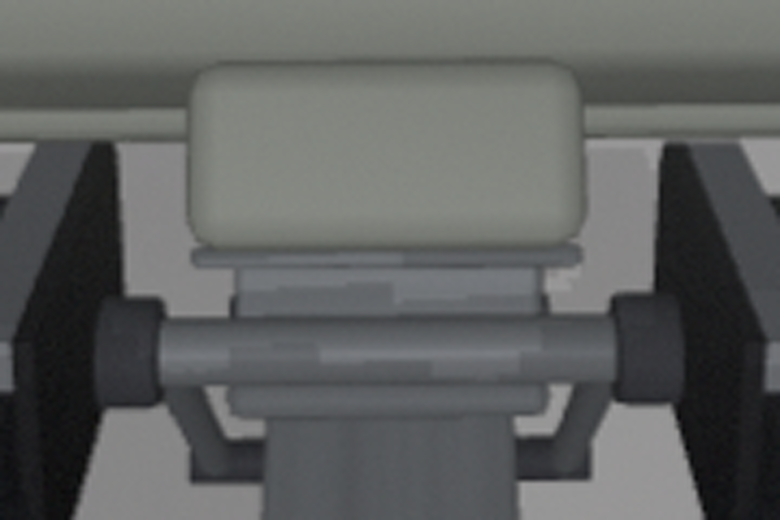

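The lip is visible in front of the bar, at row 317 against the bar's 306. The bar is at about tub x = -93, so it needs another 4 mm inward and then down.

Emit:
arm_command:
  commands: [0.003,0.0,0.0025,0,0,0,0.5,0.003,0.0,0.004,0,0,0,0.5,0.0015,0.0,0.0075,0,0,0,0.5,0.0,0.0,0.01,0,0,0,0.5,0.0,0.0,0.01,0,0,0,0.5]

```text
t: 6.3
eef_pos: [0.6268, -0.1055, 0.1194]
tool_rot: [0.006, 0.972, -0.035, 0.233]
contact_force: [-0.6, 2.0, 3.4]
gripper_width: 0.596
grasp_force: 33.5
```

Run:
```python
from h import *
st();tub()
c=read_camera("wrist")
for n,p in dict(ribtop=(-84,154),lip=(-97,135),seat=(-89,131),seat_hi=(-88,134)).items():
    print(n,[proj(c,W(p[0],p[1],y)).round(0).tolist() for y in(-15,15)])
a=c["img"][225:345,200:380]; save("z5.png",cv2.resize(a,(780,520),interpolation=cv2.INTER_CUBIC))
```

```text
[ 0.6268 -0.1055  0.1194] q [ 0.6   0.46 -0.65  2.08  0.95  0.33 -2.43] t 6.3 v 0.01
TCP tub [-77.9   1.  119.4] bar [-84.7   1.  132.8] lean 27.0
ribtop [[338.0, 296.0], [246.0, 296.0]]
lip [[332.0, 328.0], [251.0, 328.0]]
seat [[331.0, 305.0], [253.0, 305.0]]
seat_hi [[332.0, 303.0], [252.0, 303.0]]
```

View pics/z5.png

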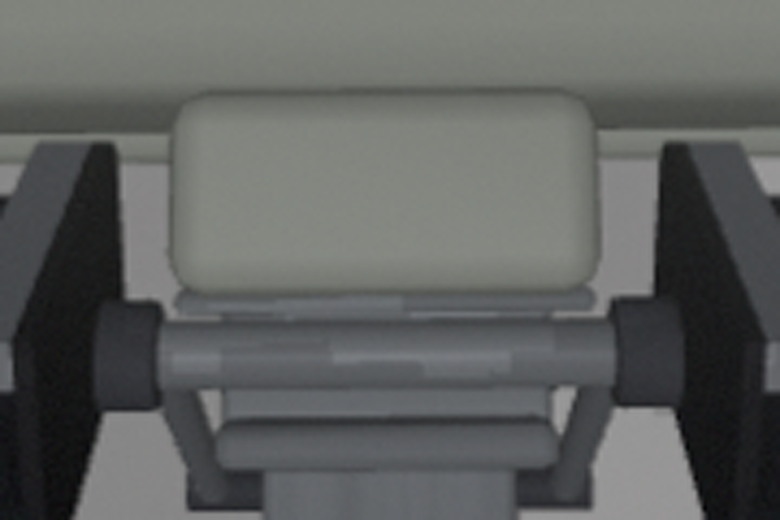

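The bar is now well behind the lip. Settle it 3 mm further down, open the fingers and back straight out.

Emit:
arm_command:
  commands: [-0.0005,0,0.003,0,0,0,0.5,-0.0005,0,0.003,0,0,0,0.5,-0.0005,0,0.003,0,0,0,0.75,-0.0005,0,0.003,0,0,0,0.75,-0.0005,0,-0.02,0,0,0,0.75,-0.003,0,-0.05,0,0,0,0.75,-0.01,0,-0.08,0,0,0,0.5,-0.02,0,-0.09,0,0,0,0]

```text
t: 7.15
eef_pos: [0.5677, -0.1028, 0.1923]
tool_rot: [0.007, 0.972, -0.035, 0.234]
contact_force: [0.2, -0.0, 0.6]
gripper_width: 0.421
grasp_force: 0.0
```

Run:
```python
from h import *
st();tub()
c=read_camera("wrist")
for n,p in dict(lip=(-97,135),seat=(-89,131),tip=(-142,74),pivot=(-94,90)).items():
    print(n,[proj(c,W(p[0],p[1],y)).round(0).tolist() for y in(-15,15)])
a=c["img"]; save("w6.png",a)
for p in ((-142,100),(-138,65),(-131,55),(-121,49),(-113,46),(-106,45),(-102,45)): goto(*p,28,off=0)
```

```text
[ 0.5677 -0.1028  0.1923] q [ 0.88  0.29 -0.91  2.14  0.65  0.41 -2.15] t 7.15 v 0.36
TCP tub [-137.1   -0.4  192.3] bar [-143.9   -0.4  205.6] lean 27.0
lip [[314.0, 205.0], [263.0, 205.0]]
seat [[313.0, 193.0], [264.0, 193.0]]
tip [[310.0, 280.0], [268.0, 280.0]]
pivot [[310.0, 211.0], [267.0, 212.0]]
(-142, 100, 28) shift [-0.0437 -0.0007  0.0801] turn [ 0.03  1.11 -0.17] F [-1.9  0.9 -0.4] w 0.331
(-138, 65, 28) shift [-0.056  -0.0007  0.1131] turn [ 0.03  1.11 -0.17] F [-1.9  0.9 -0.4] w 0.331
(-131, 55, 28) shift [-0.0542 -0.0007  0.1252] turn [ 0.03  1.11 -0.17] F [-1.9  0.9 -0.4] w 0.331
(-121, 49, 28) shift [-0.048  -0.0007  0.1351] turn [ 0.03  1.11 -0.17] F [-1.9  0.9 -0.4] w 0.331
(-113, 46, 28) shift [-0.0422 -0.0007  0.1414] turn [ 0.03  1.11 -0.17] F [-1.9  0.9 -0.4] w 0.331
(-106, 45, 28) shift [-0.0365 -0.0007  0.1454] turn [ 0.03  1.11 -0.17] F [-1.9  0.9 -0.4] w 0.331
(-102, 45, 28) shift [-0.0329 -0.0008  0.1473] turn [ 0.03  1.11 -0.17] F [-1.9  0.9 -0.4] w 0.331
```

View pics/w6.png

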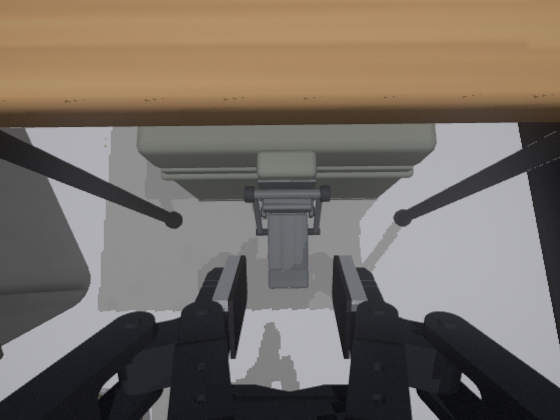

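The bar rests in the keeper (row 194, predicted 193) and the lever tip is at about (288,287). That was my eleventh picture, one over the allowed ten, so from here I work from numbers only. Next, bring the shut fingers above the lever tip.

Emit:
arm_command:
  commands: [-0.044,-0.0005,0.0,0,1,0,0,-0.044,-0.0005,0.03,0,1,0,0,-0.044,-0.0005,0.06,0,1,0,0,-0.044,-0.0005,0.075,0,1,0,0,-0.044,-0.0005,0.075,0,1,0,0]

```text
t: 7.7
eef_pos: [0.5621, -0.1008, 0.1012]
tool_rot: [0.007, 0.97, -0.034, 0.239]
contact_force: [-0.0, -0.4, -0.1]
gripper_width: -0.001
grasp_force: 0.0
```

Run:
```python
from h import *
st();tub()
for p in ((-138,80),(-138,65),(-131,55),(-121,49),(-113,46),(-106,45),(-102,45)): goto(*p,28,off=0)
```

```text
[ 0.5621 -0.1008  0.1012] q [ 0.52  0.38 -0.52  2.25  1.22  0.19 -2.74] t 7.7 v 0.14
TCP tub [-142.8    1.3  101.2] bar [-149.8    1.3  114.4] lean 27.7
(-138, 80, 28) shift [-0.0056  0.0013  0.021 ] turn [-0.14  0.3  -0.1 ] F [-0.  -0.4 -0.1] w -0.001
(-138, 65, 28) shift [-0.0125  0.0014  0.0342] turn [-0.14  0.3  -0.1 ] F [-0.  -0.4 -0.1] w -0.001
(-131, 55, 28) shift [-0.011   0.0014  0.0463] turn [-0.14  0.3  -0.1 ] F [-0.  -0.4 -0.1] w -0.001
(-121, 49, 28) shift [-0.0049  0.0014  0.0563] turn [-0.14  0.3  -0.1 ] F [-0.  -0.4 -0.1] w -0.001
(-113, 46, 28) shift [0.0008 0.0014 0.0627] turn [-0.14  0.3  -0.1 ] F [-0.  -0.4 -0.1] w -0.001
(-106, 45, 28) shift [0.0065 0.0014 0.0668] turn [-0.14  0.3  -0.1 ] F [-0.  -0.4 -0.1] w -0.001
(-102, 45, 28) shift [0.01   0.0014 0.0687] turn [-0.14  0.3  -0.1 ] F [-0.  -0.4 -0.1] w -0.001
```

Emit:
arm_command:
  commands: [-0.0055,0.001,0.02,0,0,0,0,-0.012,0.001,0.033,0,0,0,0,-0.0115,0.001,0.04,0,0,0,0,-0.011,0.001,0.046,0,0,0,0,-0.011,0.001,0.046,0,0,0,0]

```text
t: 8.2
eef_pos: [0.5739, -0.1039, 0.0571]
tool_rot: [0.005, 0.97, -0.037, 0.24]
contact_force: [0.2, -0.8, -0.1]
gripper_width: -0.0
grasp_force: 0.0
```

Run:
```python
from h import *
st();tub()
for p in ((-121,49),(-113,46),(-106,45),(-102,45)): goto(*p,28,off=0)
```

```text
[ 0.5739 -0.1039  0.0571] q [ 1.02  0.8  -1.2   2.22  1.66  0.68 -2.95] t 8.2 v 0.09
TCP tub [-130.9   -1.    57.1] bar [-137.9   -1.1   70.3] lean 27.8
(-121, 49, 28) shift [ 0.005  -0.001   0.0117] turn [-0.26  0.19 -0.48] F [ 0.2 -0.8 -0.1] w -0.0
(-113, 46, 28) shift [ 0.0106 -0.001   0.0181] turn [-0.26  0.19 -0.48] F [ 0.2 -0.8 -0.1] w -0.0
(-106, 45, 28) shift [ 0.0164 -0.001   0.0223] turn [-0.26  0.19 -0.48] F [ 0.2 -0.8 -0.1] w -0.0
(-102, 45, 28) shift [ 0.0199 -0.001   0.0241] turn [-0.26  0.19 -0.48] F [ 0.2 -0.8 -0.1] w -0.0
```

Joint 7 is at -2.95, against its limit. I'll back off 40 mm and give the tool a half turn about z, which leaves the pushing face the same.

Emit:
arm_command:
  commands: [-0.005,0,-0.03,0,0,-4,0,-0.01,0,-0.05,0,0,-12,0,-0.01,0,-0.05,0,0,-20,0,-0.01,0,-0.05,0,0,-28,0,-0.01,0,-0.05,0,0,-36,0,-0.01,0,-0.05,0,0,-44,0]

```text
t: 8.8
eef_pos: [0.5418, -0.1009, 0.098]
tool_rot: [0.099, 0.911, 0.334, 0.22]
contact_force: [-0.9, -0.4, -0.2]
gripper_width: 0.0
grasp_force: 0.0
```

Run:
```python
from h import *
st();tub();o=ori(28)*R.from_euler('z',180,degrees=True); rel(W(-141,105),o)
```

```text
[ 0.5418 -0.1009  0.098 ] q [ 1.08  0.65 -1.24  2.27  1.52  0.6  -2.11] t 8.8 v 1.38
TCP tub [-163.1   -0.2   98. ] bar [-170.1   -0.2  111.2] lean 27.9
shift [0.0165 0.0158 0.0041] turn [-1.2000e-01 -3.0000e-02 -1.3572e+02] F [-0.9 -0.4 -0.2] w 0.0
```

Right direction: q7 rose to -2.11. Continue the turn.

Emit:
arm_command:
  commands: [0.01,0.01,0,0,0,-8,0,0.01,0.01,0,0,0,-16,0,0.01,0.01,0,0,0,-24,0,0.01,0.01,0,0,0,-32,0,0.01,0.01,0,0,0,-40,0,0.01,0.01,0,0,0,-48,0,0.01,0.01,0,0,0,-56,0,0.01,0.01,0,0,0,-64,0]

```text
t: 9.6
eef_pos: [0.5543, -0.1018, 0.1046]
tool_rot: [0.2, 0.596, 0.766, 0.134]
contact_force: [0.2, 0.4, -0.6]
gripper_width: -0.003
grasp_force: 0.0
```

Emit:
arm_command:
  commands: [0,0,0,0,0,-8,0,0,0,0,0,0,-16,0,0,0,0,0,0,-24,0,0,0,0,0,0,-32,0,0,0,0,0,0,-40,0,0,0,0,0,0,-48,0,0,0,0,0,0,-56,0,0,0,0,0,0,-71,0]

```text
t: 10.4
eef_pos: [0.5543, -0.1018, 0.1047]
tool_rot: [0.241, 0.094, 0.966, 0.007]
contact_force: [0.8, -0.4, 0.1]
gripper_width: 0.003
grasp_force: 0.0
```

```bash
cat >> h.py <<'E'
def gp(x,z,th):
    print((x,z,th),end=" "); rel(W(x,z),ori(th)*R.from_euler('z',180,degrees=True))
E
python3 - <<'E'
from h import *
st();tub()
for p in ((-141,80),(-138,65),(-131,56),(-121,49),(-113,46)): gp(*p,28)
E
```

```text
[ 0.5543 -0.1018  0.1047] q [ 1.06  0.63 -1.21  2.24  1.47  0.58  0.18] t 10.4 v 1.5
TCP tub [-150.5   -0.3  104.7] bar [-157.6   -0.3  117.9] lean 27.9
(-141, 80, 28) shift [ 0.0031 -0.0001  0.0263] turn [ 0.   -0.09 -7.12] F [ 0.8 -0.4  0.1] w 0.003
(-138, 65, 28) shift [ 0.0075 -0.0006  0.0409] turn [ 0.   -0.09 -7.12] F [ 0.8 -0.4  0.1] w 0.003
(-131, 56, 28) shift [ 0.0055 -0.0004  0.0521] turn [ 0.   -0.09 -7.12] F [ 0.8 -0.4  0.1] w 0.003
(-121, 49, 28) shift [-0.      0.0003  0.063 ] turn [ 0.   -0.09 -7.12] F [ 0.8 -0.4  0.1] w 0.003
(-113, 46, 28) shift [-0.0056  0.001   0.0694] turn [ 0.   -0.09 -7.12] F [ 0.8 -0.4  0.1] w 0.003
```

Emit:
arm_command:
  commands: [0.003,0,0.026,0,0,-6,0,0.0075,0,0.041,0,0,-6,0,0.0065,0,0.047,0,0,-6,0,0.0055,0,0.052,0,0,-6,0,0.003,0,0.058,0,0,-6,0,0,0,0.063,0,0,-6,0,-0.003,0.0005,0.0665,0,0,-6,0,-0.0055,0.001,0.0695,0,0,-6,0]

```text
t: 11.2
eef_pos: [0.5927, -0.1039, 0.0454]
tool_rot: [0.242, 0.047, 0.969, -0.004]
contact_force: [-0.8, -0.0, 1.6]
gripper_width: -0.002
grasp_force: 0.6
```

Run:
```python
from h import *
st();tub()
for p in ((-109,45),(-106,45),(-103,45),(-100,45),(-98,45)): gp(*p,28)
```

```text
[ 0.5927 -0.1039  0.0454] q [ 0.94  0.79 -1.1   2.18  1.68  0.63  0.14] t 11.2 v 0.07
TCP tub [-112.     0.3   45.4] bar [-119.1    0.3   58.7] lean 28.0
(-109, 45, 28) shift [-0.0025 -0.0002  0.0018] turn [ 0.12 -0.04 -1.56] F [-0.8 -0.   1.6] w -0.002
(-106, 45, 28) shift [-0.0052 -0.0002  0.0032] turn [ 0.12 -0.04 -1.56] F [-0.8 -0.   1.6] w -0.002
(-103, 45, 28) shift [-0.0078 -0.0001  0.0046] turn [ 0.12 -0.04 -1.56] F [-0.8 -0.   1.6] w -0.002
(-100, 45, 28) shift [-0.0104 -0.      0.006 ] turn [ 0.12 -0.04 -1.56] F [-0.8 -0.   1.6] w -0.002
(-98, 45, 28) shift [-0.0122  0.      0.007 ] turn [ 0.12 -0.04 -1.56] F [-0.8 -0.   1.6] w -0.002
```

Emit:
arm_command:
  commands: [-0.0025,0,0.0018,0,0,0,0,-0.005,0,0.003,0,0,0,0,-0.0078,0,0.0045,0,0,0,0,-0.0078,0,0.0045,0,0,0,0]

```text
t: 11.6
eef_pos: [0.5966, -0.104, 0.0441]
tool_rot: [0.239, 0.046, 0.97, -0.005]
contact_force: [-29.9, -1.8, 28.0]
gripper_width: -0.004
grasp_force: 17.3
```

Run:
```python
from h import *
st();tub();gp(-98,45,28)
```

```text
[ 0.5966 -0.104   0.0441] q [ 0.93  0.79 -1.1   2.17  1.67  0.63  0.16] t 11.6 v 0.01
TCP tub [-108.2    0.4   44.1] bar [-115.2    0.4   57.4] lean 27.6
(-98, 45, 28) shift [-0.0095 -0.0002  0.004 ] turn [-0.   -0.38 -1.45] F [-29.9  -1.8  28. ] w -0.004
```

Emit:
arm_command:
  commands: [0.008,0,-0.005,0,0,0,0,0.0155,0,-0.014,0,0,0,0,0.0155,0,-0.04,0,0,0,0,0.012,0,-0.074,0,0,0,0,0.012,0,-0.1,0,0,0,0,0.012,0,-0.14,0,0,0,0,0.012,0,-0.15,0,0,0,0,0.012,0,-0.15,0,0,0,0]

```text
t: 12.4
eef_pos: [0.5206, -0.0999, 0.1735]
tool_rot: [0.243, 0.047, 0.969, -0.006]
contact_force: [-0.8, -0.2, -0.3]
gripper_width: -0.004
grasp_force: 0.0
```

Run:
```python
from h import *
st();tub()
c=read_camera("wrist"); save("w7.png",c["img"])
for n,p in dict(ribtop_tight=(-84,150),ribtop_loose=(-84,155),seat_tight=(-89,125),lever_out=(-142,74),lever_home_tip=(-96,39),pivot=(-94,90)).items():
    print(n,[proj(c,W(p[0],p[1],y)).round(0).tolist() for y in(-15,0,15)],"buttons",[proj(c,W(p[0],p[1],y)).round(0).tolist() for y in(-24,24)] if 'seat' in n else "")
u=int(proj(c,W(-96,60))[0]); g=cv2.cvtColor(c["img"],cv2.COLOR_RGB2GRAY); print(u); print(g[:,u-1:u+2].mean(1).astype(int).tolist())
```

```text
[ 0.5206 -0.0999  0.1735] q [ 1.26  0.45 -1.38  2.26  1.11  0.52  0.57] t 12.4 v 0.08
TCP tub [-184.3   -0.8  173.5] bar [-191.4   -0.8  186.7] lean 28.1
ribtop_tight [[271.0, 333.0], [294.0, 332.0], [317.0, 332.0]] buttons 
ribtop_loose [[271.0, 340.0], [294.0, 340.0], [317.0, 339.0]] buttons 
seat_tight [[271.0, 295.0], [293.0, 295.0], [315.0, 294.0]] buttons [[258.0, 295.0], [328.0, 294.0]]
lever_out [[268.0, 188.0], [290.0, 188.0], [312.0, 187.0]] buttons 
lever_home_tip [[273.0, 200.0], [291.0, 200.0], [309.0, 199.0]] buttons 
pivot [[272.0, 250.0], [292.0, 250.0], [312.0, 249.0]] buttons 
291
[178, 178, 178, 179, 178, 178, 179, 179, 179, 179, 180, 179, 180, 179, 179, 179, 180, 179, 179, 180, 179, 180, 180, 180, 180, 180, 180, 180, 180, 180, 180, 180, 180, 181, 180, 180, 180, 180, 181, 181, 181, 181, 181, 181, 181, 181, 181, 181, 181, 181, 182, 181, 181, 181, 181, 181, 181, 181, 182, 181, 181, 181, 181, 182, 182, 182, 181, 181, 182, 181, 182, 182, 182, 182, 181, 181, 181, 181, 181, 182, 181, 181, 182, 182, 182, 182, 181, 182, 182, 182, 182, 182, 181, 181, 182, 181, 182, 143, 126
[... 705 characters left out ...]
2, 62, 63, 35, 21, 18, 20, 20, 21, 21, 20, 19, 19, 20, 18, 18, 19, 19, 19, 18, 16, 19, 17, 20, 16, 19, 20, 16, 19, 17, 16, 15, 16, 18, 19, 19, 17, 17, 16, 15, 19, 16, 13, 14, 14, 14, 15, 19, 23, 25, 25, 26, 25, 24, 25, 26, 26, 26, 24, 26, 26, 26, 27, 25, 24, 27, 28, 40, 43, 43, 44, 44, 44, 43, 42, 44, 47, 50, 53, 51, 52, 52, 53, 53, 53, 53, 53, 54, 54, 53, 53, 53, 53, 53, 54, 53, 53, 54, 54, 54, 53, 52, 54, 54, 54, 66, 106, 113, 114, 113, 114, 114, 113, 113, 113, 113, 113, 113, 113, 113, 113, 113, 113, 113, 113, 113, 113, 113, 113, 113, 113, 113, 113, 112, 113, 113, 112, 113, 112, 104, 53, 12, 10, 12, 9, 11, 11, 10, 8, 11, 8, 10, 12, 9, 13, 12, 10, 13, 9, 9, 11, 11, 8, 9, 13, 10, 11, 12, 10]
```

Run:
```python
from h import *
c=read_camera("wrist");g=cv2.cvtColor(c["img"],cv2.COLOR_RGB2GRAY).astype(int)
col=g[:,290:293].mean(1); print("edges",[(i,int(col[i]),int(col[i+2])) for i in range(90,400) if abs(col[i+2]-col[i])>12])
for r in (200,215,235): 
    m=np.where(g[r,240:345]<100)[0]+240; print(r,m.min(),m.max(), "expected w: home",28/30*36)
for a in (0,.15,.3,.6): 
    x,z=-94-51*np.sin(a)-3*np.cos(a),90-51*np.cos(a)+3*np.sin(a); print(a,[proj(c,W(x,z,y)).round(1).tolist() for y in(-14,14)])
m=(g<60)
for r in range(284,312,3):
    q=np.where(g[r,235:350]<62)[0]+235; print(r,q.min() if len(q) else None,q.max() if len(q) else None)
print("seat tight/loose/seat rows",[proj(c,W(-89,z))[1].round(1) for z in(125,131)],"ribtop bottom edges z110 etc",[proj(c,W(-84,z))[1].round(1) for z in(110,150,155)], "buttons w", [proj(c,W(-89,125,y))[0].round(1) for y in(-26,26)])
```

```text
edges [(96, 181, 144), (97, 181, 126), (98, 144, 126), (166, 136, 122), (190, 122, 110), (191, 122, 80), (192, 110, 80), (205, 87, 75), (206, 87, 70), (242, 67, 89), (243, 68, 101), (245, 101, 79), (246, 99, 65), (247, 79, 63), (252, 62, 35), (253, 62, 21), (254, 35, 20), (328, 35, 47), (354, 52, 66), (355, 53, 106), (356, 66, 112), (389, 112, 52), (390, 104, 12), (391, 52, 12)]
200 240 344 expected w: home 33.6
215 240 344 expected w: home 33.6
235 240 344 expected w: home 33.6
0 [[274.3, 200.6], [307.9, 199.7]]
0.15 [[273.8, 194.9], [308.0, 194.0]]
0.3 [[273.2, 190.1], [308.2, 189.1]]
0.6 [[272.1, 183.9], [308.9, 182.9]]
284 253 326
287 252 332
290 251 332
293 251 332
296 249 333
299 249 332
302 247 331
305 244 334
308 243 336
311 242 337
seat tight/loose/seat rows [np.float64(296.1), np.float64(303.9)] ribtop bottom edges z110 etc [np.float64(281.5), np.float64(334.1), np.float64(341.5)] buttons w [np.float64(255.4), np.float64(331.1)]
```

The fingers hide the keeper from this side. I'll return to the earlier retreat pose so I can compare with that image numerically.

Emit:
arm_command:
  commands: [0,0,0,0,0,8,0,0,0,0,0,0,16,0,0,0,0,0,0,24,0,0,0,0,0,0,32,0,0,0,0,0,0,40,0,0,0,0,0,0,48,0,0,0,0,0,0,56,0,0,0,0,0,0,64,0]

```text
t: 13.3
eef_pos: [0.5203, -0.0986, 0.1706]
tool_rot: [0.205, 0.556, 0.796, 0.125]
contact_force: [-0.2, -0.1, 0.4]
gripper_width: 0.001
grasp_force: 0.0
```

Emit:
arm_command:
  commands: [0,0,0,0,0,8,0,0,0,0,0,0,16,0,0,0,0,0,0,24,0,0,0,0,0,0,32,0,0,0,0,0,0,40,0,0,0,0,0,0,48,0,0,0,0,0,0,56,0,0,0,0,0,0,64,0]

```text
t: 14.1
eef_pos: [0.5202, -0.0985, 0.1704]
tool_rot: [0.108, 0.893, 0.381, 0.215]
contact_force: [-0.3, 1.1, 0.3]
gripper_width: 0.001
grasp_force: 0.0
```

Run:
```python
from h import *
st();tub();rel([0.5677,-0.1028,0.1923],ori(27))
```

```text
[ 0.5202 -0.0985  0.1704] q [ 0.9   0.23 -0.89  2.27  0.68  0.29 -1.32] t 14.1 v 1.14
TCP tub [-184.8    0.6  170.4] bar [-191.8    0.5  183.7] lean 27.8
shift [0.0328 0.0408 0.0029] turn [ 0.16 -0.84 50.14] F [-0.3  1.1  0.3] w 0.001
```

Emit:
arm_command:
  commands: [0.033,0.041,0.003,0,0,8,0,0.033,0.041,0.003,0,0,16,0,0.033,0.041,0.003,0,0,24,0,0.033,0.041,0.003,0,0,32,0,0.033,0.041,0.003,0,0,40,0,0.033,0.041,0.003,0,-0.8,49,0,0.033,0.041,0.003,0,-0.8,49,0,0.033,0.041,0.003,0,-0.8,49,0]

```text
t: 14.9
eef_pos: [0.5681, -0.1024, 0.1928]
tool_rot: [0.013, 0.972, -0.02, 0.234]
contact_force: [-0.6, -0.2, 1.1]
gripper_width: 0.002
grasp_force: 0.0
```

Run:
```python
from h import *
st();tub();rel([0.5677,-0.1028,0.1923],ori(27))
c=read_camera("wrist");save("w8.png",c["img"])
A=cv2.cvtColor(cv2.imread("pics/w6.png"),6).astype(int);g=cv2.cvtColor(c["img"],7).astype(int)
col=int(round(proj(c,W(-96,60))[0])); print("col",col)
def edges(p): return [(i,int(p[i]),int(p[i+2])) for i in range(125,330) if abs(p[i+2]-p[i])>10]
print("before",edges(A[:,287:292].mean(1)));print("now",edges(g[:,col-2:col+3].mean(1)))
for n,p in dict(ribtop150=(-84,150),ribtop155=(-84,155),lip131=(-99,135),lip125=(-99,129),seat131=(-89,131),seat125=(-89,125)).items(): print(n,proj(c,W(*p)).round(1))
for a in (0,.15,.3,.6,1.2):
    print(a,[proj(c,W(-94-51*np.sin(a)-3*np.cos(a),90-51*np.cos(a)+3*np.sin(a),y)).round(1).tolist() for y in(-14,14)])
print("buttons row: dark runs")
for r in range(180,216,3): print(r,''.join('#' if v<60 else('+' if v<95 else '.') for v in g[r,240:340]))
for r in range(216,300,6): print(r,''.join('#' if v<60 else('+' if v<95 else '.') for v in g[r,240:340]))
```

```text
[ 0.5681 -0.1024  0.1928] q [ 0.71  0.24 -0.71  2.15  0.5   0.36 -1.99] t 14.9 v 0.02
TCP tub [-136.7    0.   192.8] bar [-1.436e+02  1.000e-01  2.061e+02] lean 27.1
shift [-0.0006  0.0004  0.0003] turn [ 0.16 -0.15  1.7 ] F [-0.6 -0.2  1.1] w 0.002
col 288
before [(148, 109, 95), (150, 95, 110), (151, 102, 117), (173, 116, 105), (174, 112, 92), (175, 105, 78), (176, 92, 74), (178, 74, 101), (179, 78, 97), (180, 101, 65), (181, 97, 56), (187, 56, 74), (188, 55, 87), (189, 74, 95), (190, 87, 102), (191, 95, 113), (193, 113, 99), (194, 107, 92), (195, 99, 83), (196, 92, 75), (197, 83, 99), (198, 75, 103), (201, 104, 90), (202, 103, 92), (203, 90, 100), (204, 92, 113), (206, 113, 99), (207, 110, 72), (208, 99, 60), (209, 72, 58), (211, 58, 97), (212, 60, 90), (214, 90, 108), (286, 95, 109), (287, 100, 125), (288, 109, 128), (306, 128, 162), (307, 128, 175), (308, 162, 177)]
now [(125, 54, 88), (126, 69, 115), (127, 88, 120), (152, 108, 91), (154, 91, 109), (155, 100, 116), (178, 110, 94), (179, 109, 78), (180, 94, 73), (181, 78, 92), (182, 73, 107), (184, 107, 59), (185, 85, 55), (190, 
[... 2876 characters left out ...]
................#######+..............................................
264 .............................................+#######+..............................................
270 ................+##############+.............+########+.............##############+.................
276 ..............#################+.............+########+.............+################+..............
282 ............+#################+..............#########+..............#################+.............
288 ...........+##################...............#########+..............+##################............
294 ..........+##################+...............#########+...............+##################...........
```

Run:
```python
from h import *
c=read_camera("wrist");g=get_obs()
def M(p,q): T=np.eye(4);T[:3,:3]=R.from_quat([*q[1:],q[0]]).as_matrix();T[:3,3]=p;return T
X=np.linalg.inv(M(g["eef_pos"],g["tool_rot"]))@c["pose"]
c7=dict(camera_matrix=c["camera_matrix"],pose=M([.5206,-.0999,.1735],[.243,.047,.969,-.006])@X)
print("check",proj(c7,W(-94,90)),"expected 292,250")
def show(n,a,b):
    p,e=tri((c7,a),(c,b)); d=p-O; print(n,(1000*np.array([d@EX,d@EY,d[2]])).round(1),np.round(e,4))
show("tip",(291,192.5),(289,233.5)); show("bend",(291,206),(289,221.5)); show("bend2",(291,206),(289,227.5))
```

```text
check [291.91719389 250.12459842] expected 292,250
tip [-103.8   -0.7   37.9] [0.001 0.001]
bend [-94.5  -0.7  44.4] [0.0007 0.0007]
bend2 [-100.2   -0.7   49.9] [0.0008 0.0008]
```

```bash
python3 -c "
from h import *
print(hand_in())"
```

```text
the job is handed in; nothing more can be done
None
```

I've handed the job in after about 15 s of the 42 s. By my measurements the loop is hooked over the keeper, the lever is home after a firm 30 N press, and the lid has dropped to its tight height; I don't know the verdict, because the hand-in returned none. I went over one limit: I viewed 11 pictures, not the 10 allowed.

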